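# Index the cartridge carousel to its loading chute

## Task

Turn the notched carousel on the cartridge feeder until the notch in its rim squarely faces the feeder's loading chute, so that the whole mouth of the chute opens into the notch. Leave the un-notched spare carousel and the tube rack where they are.

Things in the scene. Friction and masses are not known exactly. Their poses are not given: they have to be found in the camera images.
- carousel: White disc, 170 mm across, on a fixed upright axis; turns both ways without stops, light friction (2 N at a lug), stays where left. Origin: axis, disc underside, 34 mm over bench; disc top at 46 mm. +x: axis to middle of the one rim notch (55 wide, 25 deep); z up. Lugs at 45, 135, 225, 315 degrees from it, centres 65 mm from axis: 14 mm along rim, 22 radially, tops 76 mm over bench.
- mouth (a point): Inner end of the loading chute, on its centre line, 95 mm from the carousel's axis, 35 mm over the bench. The chute is an open channel, 24 mm wide between low walls (tops 44 mm over the bench), running 65 mm radially outwards from the fixed round feeder housing (204 mm across, deck at 32 mm) under the carousel. The point's -x points outwards along the chute, z up.
- spare: Spare carousel lying loose and flat on the bench: same diameter, 12 mm thick, same lugs (tops 42 mm over the bench), but its rim is full round without a notch and it has no housing or chute. Origin: centre of its underside. Not to be moved.
- rack: Loose grey sample-tube rack, 50 x 130 mm, 50 mm high, 87 mm to the tops of its capped tubes. Origin: centre of its underside, y along its length. Not to be moved.

How it is judged:
By the outcome, as a careful person would: the job done as asked, in the order asked, and still so for the second after the job is handed in, with the robot touching nothing.
It also fails if it takes over 38 s, if anything falls off the work surface, if the arm or the gripper's body presses on something with over 40 N, if the wrist force passes 120 N, or if a joint passes its speed limit or range.

## Robot

A 6-joint arm with a two-finger parallel gripper is mounted at the origin on the work surface. World frame = base frame: x ahead of the robot, y to its left, z up, the work surface at z = 0. Lengths are in m, angles in rad, forces in N, time in s.
With the tool pointing down it reaches from about 0.325 to 0.775 m from the base axis. Payload 5.5 kg.
Tool frame: the origin (TCP) lies between the finger pads; the fingertips stand 14 mm ahead of it and the grasp point (between the pads) lies 5 mm behind it (bot.tip_extent is the distance from the TCP to the fingertips, in m); z points along the fingers, y is the line along which they close (so a half turn about z gives the same grasp; the last joint's range is limited). The gripper opens to 85 mm and grips with 20 to 120 N. Pads are 22 mm wide; open, the fingers measure 114 mm over their backs; the gripper's body (76 mm by 85 mm) begins 54 mm behind the grasp point. The pads swing forward as they close: fully open they stand 13 mm farther back than shut.
Start: joints at [-1.218, 0.091, 1.231, -0, 1.82, -0.057], TCP at [0.239, -0.55, 0.245] pointing down, gripper open.
Joint ranges: [-2.87, 2.87], [-0.86, 2.18], [0.17, 2.46], [-1.51, 4.65], [0.06, 2.69], [-2.65, 2.65]. Speed limits (rad/s): [2.57, 2.57, 3.01, 3.14, 3.14, 3.14].

## Interface

Orientations are given as [roll, pitch, yaw] about the fixed x, y, z axes, in that order (R = Rz(yaw) Ry(pitch) Rx(roll)).
In Python, from station import bot gives the robot as it stands.
- The arm moves only by the tool move_arm, never from a script. Its argument "commands" is a list that holds one entry, the list of rows, each a list of 7 numbers: the closure, from 0 (fully open) to 1 (shut), then the shift along the tool's x, y, z as a fraction of full scale, then the turn, a rotation vector about the tool's x, y, z as a fraction of full scale. In form: [[[hand, x, y, z, wx, wy, wz], ...]]. A call has 1 to 12 rows; each row is the pose to reach, as a shift and turn from the pose commanded when the call began, along the tool's axes at that moment, turning the shorter way round; what a row does not reach only later rows make up. Full scale, the value 1, is 40 cm for a shift and 180 degrees for a turn. A row lasts 1/10 s, in which the tool goes at most 50 mm and 8.59 degrees, less where a joint would pass 70% of its speed; a pose out of reach is approached as far as the arm can. A call with a number of a shift or a turn outside -1 to 1 is refused whole. A call with a gripper value outside its range is refused whole. The fingers move at their own pace and stop on an object; "grip_force" is the grip in N (left out, the last holds). Time passes only in rows, so rows that repeat a pose let the fingers close. It gives the time, the measured TCP pose, the force, the opening and the grip force at its end, in the units of the state.
- bot.observe(): the state, without advancing time (a new reading comes with each control period).
- bot.capture(name): name is "scene" or "top" or "wrist"; returns a dict with "color" (420x560x3 uint8, blue, green, red), "depth" (420x560 float32, m along the optical axis (not along the pixel's ray), 0 where there is no reading), "camera_matrix" (3x3 intrinsics, pixels), "view" (4x4, takes a point from world to camera coordinates); the wrist camera has in their place "T_tool_cam" (4x4, takes a point from camera to tool coordinates, whose origin is the TCP and whose axes are the flange's). Camera axes: x right, y up, looking along -z (the intrinsics and any distortion apply to the point x, -y, -z); pixel columns grow to the right and rows downward; lengths in m; the calibration is good to about 2 mm. A picture is of the moment at which its call begins: read the wrist's pose just before it.
- bot.job_done(): hands the job in; it is judged then, once.
The state is a dict: "time_s": time; "qpos": joint angles; "qvel": joint speeds; "effort": joint torques, N m; "eef_pos": TCP position; "tcp_rot": TCP orientation; "contact_force": force on the tool from outside, world axes, zero at the start; "ft_torque": the same for the moment, N m; "gripper_width": opening from 0.0 (shut) to 1.0 (fully open); "finger_force": force on a finger pad.
Only numpy, scipy, OpenCV 4.12 (cv2) and the standard library are available. Lean on these libraries where they do the work, as an engineer would, in place of code of your own. Each camera call takes 0.05 s, during which the arm holds its last target. There are 200 camera calls.

## Working session

There is one attempt and no reset: what is moved stays moved. The work goes in short steps, Python scripts to look and compute and a tool call to move; the robot and the scene stay as the last step left them, time stands still between calls to the robot, and variables do not carry over. Pictures are saved under pics/ and viewed, at most 10 in all, crops included, and the job is handed in when it is done.

Besides the shell and the picture viewer there is one more tool, called after "Emit:" as name([rows], argument=value, ...), one row to a line, values as JSON. move_arm: Moves the arm, as the interface text tells. Its arguments: {"type":"object","properties":{"commands":{"type":"array"},"grip_force":{"type":"number"}},"required":["commands"]}

```bash
mkdir -p pics; python3 - <<'E'
from station import bot
import cv2,numpy as np
s=bot.observe();print(s)
for n in("top","scene"):
    c=bot.capture(n);cv2.imwrite(f"pics/{n}0.png",c["color"]);np.savez(f"{n}0.npz",**c)
    print(n,c["camera_matrix"],c["view"],[k for k in c])
E
```

```text
{'time_s': 0.0, 'qpos': array([-1.21764625e+00,  9.19049375e-02,  1.23190099e+00, -2.34091369e-05,
        1.81977773e+00, -5.66834166e-02]), 'qvel': array([ 9.82455918e-04, -7.49099848e-05, -2.57063732e-04,  6.27561308e-04,
        1.10417897e-03,  4.00463639e-05]), 'effort': array([ 1.49894622e-04, -4.58727336e+01, -4.18022525e+01, -1.45164222e-04,
        1.17441438e-02, -2.58555264e-05]), 'eef_pos': array([ 0.23898839, -0.55007798,  0.24411471]), 'tcp_rot': array([-3.13960357e+00, -9.01339101e-05,  4.09827659e-01]), 'contact_force': array([ 0.03234959, -0.80609416, -0.2446591 ]), 'ft_torque': array([-0.01075657,  0.05772718, -0.0275683 ]), 'finger_force': 0.0, 'gripper_width': 0.9965677408809192}
top [[519.60788252   0.         275.00072881]
 [  0.         519.60788252 207.52009756]
 [  0.           0.           1.        ]] [[-0.00648852 -0.99990304 -0.01232116  0.09669869]
 [ 0.98515028 -0.00850587  0.17148343 -0.52526794]
 [-0.17157161 -0.01102552  0.98510995 -1.2338616 ]
 [ 0.          0.          0.          1.        ]] ['color', 'depth', 'camera_matrix', 'view']
scene [[396.63250814   0.         282.44983692]
 [  0.         396.63250814 210.8951968 ]
 [  0.           0.           1.        ]] [[-0.85727035  0.51472631 -0.01201516  0.42046302]
 [-0.37691654 -0.61151043  0.69569311  0.19245593]
 [ 0.35074416  0.60092579  0.71823863 -1.29215707]
 [ 0.          0.          0.          1.        ]] ['color', 'depth', 'camera_matrix', 'view']
```

View pics/top0.png

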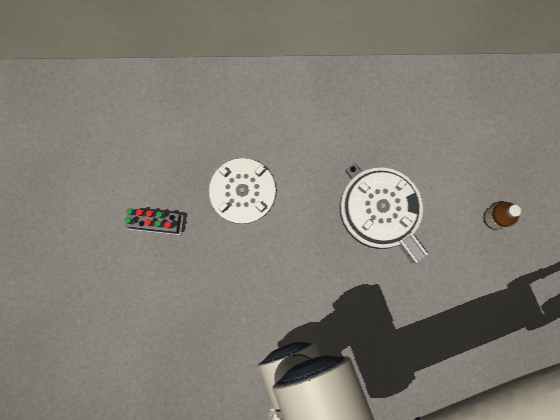

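View pics/scene0.png

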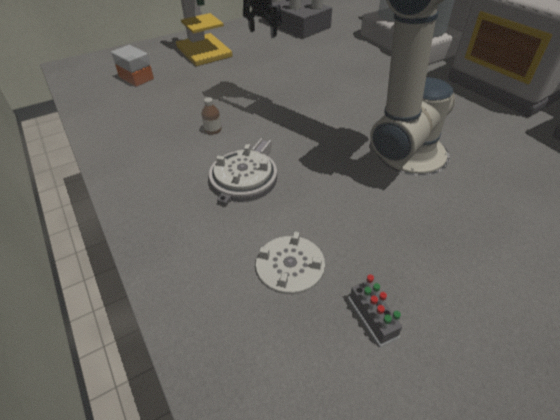

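The top view shows the carousel at about (382,207), with its notch at (413,203) and the chute at (414,248). The spare is at (242,190) and the rack at (155,220). Next I'll measure these.

```bash
cat > h.py <<'E'
import numpy as np,cv2
def ray(c,uv,z):
    K,V=c["camera_matrix"],c["view"]
    uv=np.atleast_2d(uv).astype(float)
    d=np.c_[(uv[:,0]-K[0,2])/K[0,0],-(uv[:,1]-K[1,2])/K[1,1],-np.ones(len(uv))]@V[:3,:3]
    o=-V[:3,:3].T@V[:3,3]
    return (o+d*((z-o[2])/d[:,2])[:,None])[:,:2]
def proj(c,P):
    K,V=c["camera_matrix"],c["view"]
    p=np.atleast_2d(P)@V[:3,:3].T+V[:3,3]
    return np.c_[K[0,0]*p[:,0]/-p[:,2]+K[0,2],K[1,1]*-p[:,1]/-p[:,2]+K[1,2]]
E
python3 - <<'E'
from h import *
c=np.load("top0.npz");im=c["color"]
print(ray(c,[382,207],.046),ray(c,[414,248],.035),ray(c,[413,203],.046),ray(c,[242,190],.012))
# rectify onto z=.046 plane, 0.5mm/px, 300mm square about the carousel
ctr=ray(c,[382,207],.046)[0]
n=600;q=np.array([[-.15,-.15],[.15,-.15],[.15,.15],[-.15,.15]])
uv=proj(c,np.c_[ctr+q,np.full(4,.046)])
dst=np.float32([[ (0.15-y)/.0005,(0.15-x)/.0005] for x,y in q])
H=cv2.getPerspectiveTransform(np.float32(uv),dst)
r=cv2.warpPerspective(im,H,(n,n),flags=cv2.INTER_CUBIC);cv2.imwrite("pics/rect.png",r);print("ctr",ctr)
E
```

```text
[[ 0.52500612 -0.17020263]] [[ 0.42457627 -0.24611656]] [[ 0.5343295  -0.24664269]] [[0.57790985 0.17685213]]
ctr [ 0.52500612 -0.17020263]
```

View pics/rect.png

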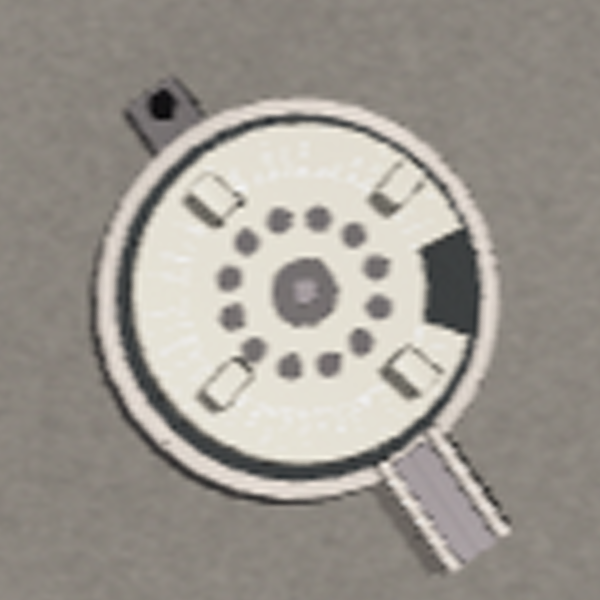

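The rectified view (0.5 mm/px, up = +x, right = -y) shows the disc centre near (305,290). The notch is at (452,285), and the chute runs from about (408,450) to (480,550).

```bash
cat >> h.py <<'E'
def circ(p):
    A=np.c_[2*p,np.ones(len(p))];s=np.linalg.lstsq(A,(p**2).sum(1),rcond=None)[0]
    return s[:2],np.sqrt(s[2]+s[:2]@s[:2])
def rcirc(p):
    for _ in range(6):
        c,r=circ(p);e=abs(np.hypot(*(p-c).T)-r);p=p[e<max(.0015,np.percentile(e,90)*.7)]if e.max()>.0015 else p
    return c,r,len(p)
def disc(c,guess):
    """white disc component -> rim circle centre and notch angle (deg), on z=.046"""
    im=c["color"];g=cv2.resize(im,None,fx=4,fy=4,interpolation=cv2.INTER_CUBIC)
    m=(g.min(2)>120).astype(np.uint8)
    n,l,st,_=cv2.connectedComponentsWithStats(m,connectivity=4)
    u=proj(c,[*guess,.046])[0]*4
    ids,cn=np.unique(l[int(u[1])-160:int(u[1])+160,int(u[0])-160:int(u[0])+160],return_counts=True)
    k=ids[ids>0][np.argmax(cn[ids>0])]
    cs=max(cv2.findContours((l==k).astype(np.uint8),cv2.RETR_EXTERNAL,cv2.CHAIN_APPROX_NONE)[0],key=cv2.contourArea)[:,0]
    p=ray(c,(cs+.5)/4-.5,.046)
    return p,g,l==k
E
cat > m.py <<'E'
from h import *
import sys
c=np.load(sys.argv[1])
p,g,mask=disc(c,(.53,-.172))
ce,r,n=rcirc(p);print("disc",ce,r,n,len(p))
d=p-ce;rr=np.hypot(*d.T);a=np.degrees(np.arctan2(d[:,1],d[:,0]))
for lo in range(-180,180,10):
    s=(a>=lo)&(a<lo+10)
    if s.any(): print(lo,round(rr[s].min()*1e3,1),round(rr[s].max()*1e3,1),end="; ")
s=(rr>.066)&(rr<.078);print("\nedges",np.round(np.sort(a[s]),1)[::3])
E
python3 m.py top0.npz
python3 - <<'E'
from h import *
# chute walls in the rectified picture (plane z=.046)
r=cv2.imread("pics/rect.png").astype(int)
ctr=np.array([.52500612,-.17020263])
for R in range(110,165,6): # radial profile across the chute
    best=[]
    A=np.radians(np.arange(-175,-110,.25));ce=np.array([.5277,-.1727])
    x=ce[0]+R/1e3*np.cos(A);y=ce[1]+R/1e3*np.sin(A)
    v=(.15-(x-ctr[0]))/.0005;u=(.15-(y-ctr[1]))/.0005
    g=cv2.remap(r.min(2).astype(np.float32),u.astype(np.float32)[None],v.astype(np.float32)[None],1)[0]
    on=np.degrees(A)[g>185];print(R,on[:1],on[-1:],on)if R in(122,146) else print(R,on[:1],on[-1:])
E
```

```text
disc [0.56698679 0.10561703] 0.5981534338563071 2397 24595
-180 333.6 544.1; -170 327.6 570.5; -160 306.3 573.3; -150 301.1 307.6; -140 306.9 478.4; -130 478.5 540.1; -120 540.6 628.1; -110 534.3 691.9; -100 520.3 713.2; -90 551.1 723.1; -80 577.9 720.1; -70 539.1 690.8; -60 552.9 622.1; -50 466.2 552.5; -40 410.5 465.8; -30 371.7 410.2; -20 363.3 379.8; -10 355.8 363.2; 0 355.2 362.0; 10 361.5 380.2; 20 380.5 412.1; 30 381.5 464.5; 40 407.7 555.9; 50 556.4 617.0; 60 566.5 635.7; 70 498.3 710.1; 80 523.5 693.6; 90 536.5 602.6; 100 556.2 694.6; 110 567.1 702.3; 120 559.8 642.5; 130 585.5 664.8; 140 485.6 634.6; 150 444.3 522.7; 160 465.9 543.6; 170 382.9 543.4; 
edges []
110 [-154.5] [-137.5]
116 [-154.5] [-137.5]
122 [-153.5] [-138.5] [-153.5  -153.25 -153.   -152.75 -152.5  -152.25 -139.25 -139.   -138.75
 -138.5 ]
128 [-153.5] [-138.25]
134 [-152.75] [-139.]
140 [-152.5] [-138.75]
146 [-152.25] [-139.5] [-152.25 -152.   -151.75 -151.5  -151.25 -140.25 -140.   -139.75 -139.5 ]
152 [-152.] [-139.5]
158 [] []
164 [] []
```

```bash
sed -i 's/g.min(2)>120/g.min(2)>165/' h.py; python3 m.py top0.npz
```

```text
disc [ 0.52858194 -0.1717076 ] 0.08430434400110302 691 822
-180 83.6 84.4; -170 83.7 84.5; -160 83.6 84.4; -150 83.7 85.0; -140 83.9 85.1; -130 84.2 85.1; -120 84.0 84.8; -110 60.0 84.7; -100 59.6 60.0; -90 59.7 60.7; -80 59.6 60.8; -70 60.0 85.4; -60 83.8 85.1; -50 83.3 84.9; -40 84.0 84.8; -30 83.7 85.1; -20 84.0 84.8; -10 83.9 84.7; 0 83.3 84.5; 10 84.1 84.9; 20 83.6 84.5; 30 83.8 85.1; 40 83.7 84.4; 50 83.7 84.8; 60 83.9 85.0; 70 83.7 84.6; 80 84.3 84.8; 90 83.7 84.7; 100 83.5 84.7; 110 83.7 85.2; 120 83.7 84.9; 130 84.2 84.8; 140 83.9 84.9; 150 83.4 84.8; 160 84.0 84.8; 170 83.7 84.4; 
edges [-105.  -104.6 -104.5 -104.5 -104.4 -104.3 -104.1  -67.7  -67.5  -67.4
  -67.2  -67.1]
```

```bash
cat > m2.py <<'E'
from h import *
import sys
c=np.load(sys.argv[1])
p,g,mask=disc(c,(.53,-.172)); ce,r,n=rcirc(p)
d=p-ce;rr=np.hypot(*d.T);a=np.degrees(np.arctan2(d[:,1],d[:,0]))
s=(rr>.064)&(rr<.081); q=d[s]
m=np.radians(np.angle(np.exp(1j*np.radians(a[s])).sum(),deg=True))
for _ in range(5):
    t=-np.sin(m)*q[:,0]+np.cos(m)*q[:,1]
    m+=(t[t>0].mean()+t[t<0].mean())/2/.0725
print("centre",ce,r,"notch",np.degrees(m),"width mm",(t[t>0].mean()-t[t<0].mean())*1e3)
# chute: bright walls at z=.044, profile across tangential offsets along a nominal direction
ph=np.radians(-146.);u=np.array([np.cos(ph),np.sin(ph)]);v=np.array([-u[1],u[0]])
T=np.arange(-.03,.03,.00025);W=[]
for R in np.arange(.115,.156,.005):
    P=ce+R*u+T[:,None]*v
    uv=proj(c,np.c_[P,np.full(len(T),.044)]).astype(np.float32)
    w=cv2.remap(c["color"].min(2).astype(np.float32),uv[None,:,0],uv[None,:,1],1)[0]
    pk=[T[k][np.argmax(w[k])] for k in (T<0,T>0)]
    W.append([R,*pk]);print(np.round(np.array(W[-1])*1e3,1))
W=np.array(W);k=np.polyfit(W[:,0],W[:,1:].mean(1),1)
print("chute dir:",np.degrees(ph+np.median(W[:,1:].mean(1)/W[:,0])),"line slope dir",np.degrees(ph+k[0]))
E
python3 m2.py top0.npz
```

```text
centre [ 0.52858194 -0.1717076 ] 0.08430434400110302 notch -86.02780174037541 width mm 46.27002754212549
[115.  -14.   16.5]
[120.  -13.7  15.8]
[125.  -13.7  15.5]
[130.  -13.   17.3]
[135.  -13.7  16.5]
[140.  -14.5  15.8]
[145. -14.  16.]
[150.  -13.   17.3]
[155.  -13.7  16.5]
chute dir: -145.49173098819037 line slope dir -145.49866192926052
```

Emit:
move_arm([
  [[0.5,0.97,-0.725,0.1,0,0,-0.643],[0.5,0.97,-0.725,0.1,0,0,-0.643],[0.5,0.97,-0.725,0.1,0,0,-0.643],[0.5,0.97,-0.725,0.1,0,0,-0.643],[0.5,0.97,-0.725,0.1,0,0,-0.643],[0.5,0.97,-0.725,0.1,0,0,-0.643],[0.5,0.97,-0.725,0.1,0,0,-0.643],[0.5,0.97,-0.725,0.1,0,0,-0.643],[0.5,0.97,-0.725,0.1,0,0,-0.643],[0.5,0.97,-0.725,0.1,0,0,-0.643],[0.5,0.97,-0.725,0.1,0,0,-0.643],[0.5,0.97,-0.725,0.1,0,0,-0.643]],
], grip_force=20)

```text
time_s: 1.3
eef_pos: [0.4796, -0.1282, 0.2044]
tcp_rot: [-3.141, -0.001, 2.219]
contact_force: [-0.8, -0.2, 0.7]
gripper_width: 0.499
finger_force: 0.0
```

Emit:
move_arm([
  [[0.5,0,0,0,0,0,-0.07],[0.5,0,0,0,0,0,-0.07],[0.5,0,0,0,0,0,-0.07],[0.5,0,0,0,0,0,-0.07]],
])

```text
time_s: 1.7
eef_pos: [0.4793, -0.1297, 0.2049]
tcp_rot: [-3.141, -0.001, 2.428]
contact_force: [0.4, 0.2, 0.2]
gripper_width: 0.5
finger_force: 0.0
```

```bash
python3 - <<'E'
from station import bot
import cv2,numpy as np
s=bot.observe();print(s["eef_pos"],s["tcp_rot"],s["qpos"])
c=bot.capture("wrist");cv2.imwrite("pics/w1.png",c["color"]);print(c["T_tool_cam"],c["camera_matrix"])
E
```

```text
[ 0.47925943 -0.12970132  0.20494242] [-3.14137007e+00 -5.82392752e-04  2.42760230e+00] [-3.32837290e-01 -1.92378897e-01  1.57600792e+00  1.02120714e-05
  1.75858703e+00 -1.18964143e+00]
[[-1.33174582e-04  9.46188630e-01  3.23615603e-01  8.42217464e-02]
 [ 9.99999812e-01 -6.79225349e-05  6.10113003e-04  6.85627948e-04]
 [ 5.99262779e-04  3.23615623e-01 -9.46188443e-01 -1.29574206e-01]
 [ 0.00000000e+00  0.00000000e+00  0.00000000e+00  1.00000000e+00]] [[327.46439384   0.         281.05852906]
 [  0.         327.46439384 203.64460055]
 [  0.           0.           1.        ]]
```

View pics/w1.png

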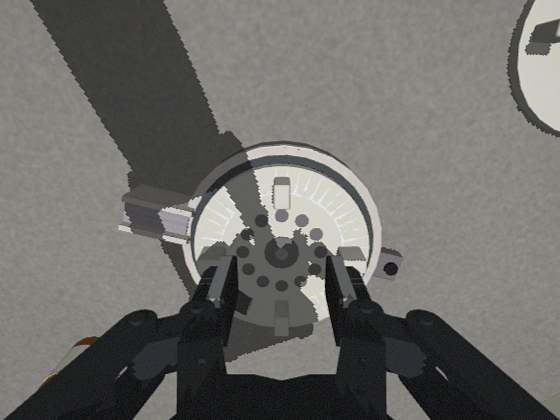

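The wrist view shows the lug at (282,193), centred between the fingers, with the chute to the left at (160,215). I'll descend and grip.

Emit:
move_arm([
  [[0.5,0,0,0.1,0,0,0],[0.5,0,0,0.2,0,0,0],[0.5,0,0,0.27,0,0,0],[0.5,0,0,0.31,0,0,0],[0.5,0,0,0.335,0,0,0],[0.5,0,0,0.335,0,0,0],[0.5,0,0,0.335,0,0,0]],
])

```text
time_s: 2.45
eef_pos: [0.4802, -0.1301, 0.0728]
tcp_rot: [3.141, 0.002, 2.429]
contact_force: [-0.8, 0.4, 0.3]
gripper_width: 0.502
finger_force: 0.0
```

Emit:
move_arm([
  [[0.7,0,0,0,0,0,0],[0.8,0,0,0,0,0,0],[1,0,0,0,0,0,0],[1,0,0,0,0,0,0],[1,0,0,0,0,0,0],[1,0,0,0,0,0,0]],
], grip_force=20)

```text
time_s: 3.05
eef_pos: [0.48, -0.13, 0.0726]
tcp_rot: [3.141, 0.002, 2.43]
contact_force: [-0.3, -0.4, 6.4]
gripper_width: 0.162
finger_force: 21.7
```

Emit:
move_arm([
  [[1,-0.0009,0.0167,0,0,0,0.0333],[1,-0.0035,0.0333,0,0,0,0.0667],[1,-0.0078,0.0494,0,0,0,0.1],[1,-0.0138,0.0651,0,0,0,0.1333],[1,-0.0214,0.08,0,0,0,0.1667],[1,-0.0306,0.094,0,0,0,0.2],[1,-0.0411,0.1071,0,0,0,0.2333],[1,-0.0529,0.1189,0,0,0,0.2667],[1,-0.066,0.1294,0,0,0,0.3],[1,-0.08,0.1386,0,0,0,0.3333],[1,-0.08,0.1386,0,0,0,0.3333],[1,-0.08,0.1386,0,0,0,0.3333]],
])

```text
time_s: 4.25
eef_pos: [0.5403, -0.1094, 0.0726]
tcp_rot: [3.14, 0.001, 1.382]
contact_force: [-2.0, -1.3, 6.9]
gripper_width: 0.157
finger_force: 21.9
```

```bash
python3 - <<'E'
from station import bot
import cv2,numpy as np
s=bot.observe();print(s["eef_pos"],s["tcp_rot"],s["contact_force"])
c=bot.capture("top");cv2.imwrite("pics/top1.png",c["color"][130:300,280:480].repeat(3,0).repeat(3,1));np.savez("top1.npz",**c)
E
python3 m2.py top1.npz|head -1
```

```text
[ 0.54027931 -0.10941769  0.07263082] [3.14014043e+00 1.21990340e-03 1.38180293e+00] [-1.97958773 -1.26684187  6.89842897]
centre [ 0.63289264 -0.19006207] 0.05744223454168784 notch nan width mm nanm2.py:10: RuntimeWarning: Mean of empty slice.
  m+=(t[t>0].mean()+t[t<0].mean())/2/.0725
  ret = ret.dtype.type(ret / rcount)
m2.py:11: RuntimeWarning: Mean of empty slice.
  print("centre",ce,r,"notch",np.degrees(m),"width mm",(t[t>0].mean()-t[t<0].mean())*1e3)
```

View pics/top1.png

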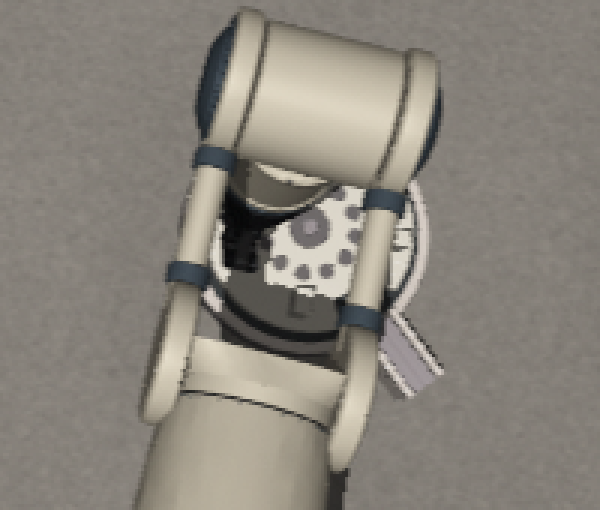

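The arm hides the disc in this view (only the chute at about (410,365) is clear). I'll release, rise and swing aside.

Emit:
move_arm([
  [[0.5,0,0,0,0,0,0],[0.5,0,0,0,0,0,0],[0.5,0,0,0,0,0,0],[0.5,0,0,0,0,0,0],[0.5,0,0,-0.1,0,0,0],[0.5,0,0,-0.22,0,0,0],[0.5,0,0,-0.34,0,0,0],[0.5,0,0,-0.4,0,0,0],[0.5,0,0,-0.4,0,0,0]],
])

```text
time_s: 5.2
eef_pos: [0.5413, -0.109, 0.2369]
tcp_rot: [3.133, 0.001, 1.383]
contact_force: [0.4, 0.2, -0.2]
gripper_width: 0.504
finger_force: 0.0
```

Emit:
move_arm([
  [[0.5,-0.96,-0.375,0,0,0,0],[0.5,-0.96,-0.375,0,0,0,0],[0.5,-0.96,-0.375,0,0,0,0],[0.5,-0.96,-0.375,0,0,0,0],[0.5,-0.96,-0.375,0,0,0,0],[0.5,-0.96,-0.375,0,0,0,0],[0.5,-0.96,-0.375,0,0,0,0],[0.5,-0.96,-0.375,0,0,0,0],[0.5,-0.96,-0.375,0,0,0,0],[0.5,-0.96,-0.375,0,0,0,0],[0.5,-0.96,-0.375,0,0,0,0],[0.5,-0.96,-0.375,0,0,0,0]],
])

```text
time_s: 6.4
eef_pos: [0.3218, -0.4565, 0.2311]
tcp_rot: [3.141, -0.001, 1.385]
contact_force: [-0.2, 0.5, 0.4]
gripper_width: 0.503
finger_force: 0.0
```

```bash
cat > look.py <<'E'
from station import bot
from h import *
import sys
n=sys.argv[1]
c=bot.capture("top");np.savez(n+".npz",**c)
ctr=np.array([.5286,-.1717]);q=np.array([[-.15,-.15],[.15,-.15],[.15,.15],[-.15,.15]])
uv=proj(c,np.c_[ctr+q,np.full(4,.046)])
dst=np.float32([[(.15-y)/.0005,(.15-x)/.0005] for x,y in q])
cv2.imwrite(f"pics/{n}.png",cv2.warpPerspective(c["color"],cv2.getPerspectiveTransform(np.float32(uv),dst),(600,600),flags=cv2.INTER_CUBIC))
E
python3 look.py top2; python3 m2.py top2.npz
```

```text
centre [ 0.5285768 -0.171596 ] 0.08421039764473821 notch -136.76337668950825 width mm 67.9953211789652
[115.  -13.7  16.5]
[120.  -13.7  16. ]
[125.  -13.7  15.8]
[130.  -13.   17.3]
[135.  -13.5  16.5]
[140.  -14.2  16. ]
[145. -14.  16.]
[150.  -13.   17.3]
[155.  -13.5  16.5]
chute dir: -145.44552471438953 line slope dir -145.5702816536519
```

View pics/top2.png

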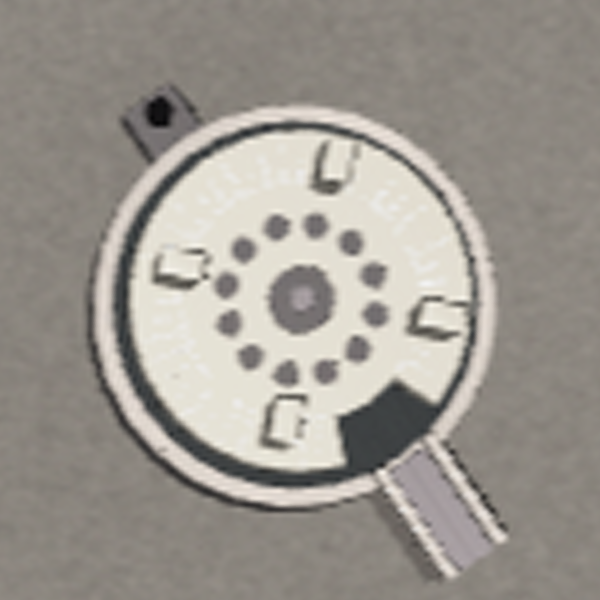

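The notch now sits at the chute mouth (corners near (345,465), (436,402), (340,420) and (398,380)). I'll do one robust check of its angle.

```bash
python3 - <<'E'
from h import *
from math import *
c=np.load("top2.npz");ce=np.array([.52858,-.17165]);g=c["color"].min(2).astype(np.float32)
A=np.radians(np.arange(-190,-100,.1))
for z,Rs in((.046,(66,70,74,78)),):
  for R in Rs:
    uv=proj(c,np.c_[ce[0]+R/1e3*np.cos(A),ce[1]+R/1e3*np.sin(A),np.full(len(A),z)]).astype(np.float32)
    w=cv2.remap(g,uv[None,:,0],uv[None,:,1],1)[0]
    on=np.degrees(A)[(w<130)&(np.degrees(A)>-170)&(np.degrees(A)<-122)];print(R,on[0],on[-1],(on[0]+on[-1])/2)
# lug pattern: scan at rim tops z=.076
p=[]
A=np.radians(np.arange(0,360,.25))
W=0
for R in (58,62,66,70,73):
    uv=proj(c,np.c_[ce[0]+R/1e3*np.cos(A),ce[1]+R/1e3*np.sin(A),np.full(len(A),.076)]).astype(np.float32)
    W=W+cv2.remap(g,uv[None,:,0],uv[None,:,1],1)[0]
print("darkness-phase")
D=(W.max()-W);
E
```

```text
66 -163.4000000000015 -128.90000000000347 -146.15000000000248
70 -163.6000000000015 -128.80000000000348 -146.2000000000025
74 -163.6000000000015 -128.4000000000035 -146.0000000000025
78 -164.30000000000146 -128.2000000000035 -146.2500000000025
darkness-phase
```

The notch centre is at -146.1° and the chute at -145.5°. That 0.6° is about 1 mm at the rim, against roughly 12 mm of clearance per side, so I'm handing the job in.

```bash
python3 -c "
from station import bot
print(bot.job_done())"
```

```text
the job is handed in; nothing more can be done
None
```

I turned the carousel about 60° and handed the job in: its notch now faces the loading chute to within about 0.6° as measured from the top camera, with the whole mouth inside the notch, and the arm kept clear of the spare and the rack.

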